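Release a tin from the spring feeder and trap it with the other finger

ROBOT

A 6-joint arm with a two-finger parallel gripper is mounted at the origin on a cart in front of the work surface, level with it; the furniture and walls round the work are solid. World frame = base frame: x ahead of the robot, y to its left, z up, the work surface at z = 0. Lengths are in m, angles in rad, forces in N, time in s.
With the tool pointing down it reaches from about 0.3 to 0.875 m from the base axis. Payload 6.4 kg.
Tool frame: the origin (TCP) lies midway between the tips of the shut fingers; the grasp point (between the pads) lies 19 mm behind it; z points along the fingers, y is the line along which they close (so a half turn about z gives the same grasp; the last joint's range is limited). The gripper opens to 85 mm and grips with 20 to 120 N. Pads are 22 mm wide; open, the fingers measure 114 mm over their backs; the gripper's body (76 mm by 85 mm) begins 54 mm behind the grasp point. The pads swing forward as they close: fully open they stand 13 mm farther back than shut.
Start: joints at [1.011, 0.181, 1.607, -0, 1.354, -0.206], TCP at [0.199, 0.539, 0.231] pointing down, gripper open.
Joint ranges: [-2.99, 2.99], [-0.89, 2.07], [0.3, 2.58], [-1.14, 4.28], [0, 2.63], [-3.12, 3.12]. Speed limits (rad/s): [2.57, 2.57, 3.01, 3.14, 3.14, 3.14].

INTERFACE

Orientations are given as [roll, pitch, yaw] about the fixed x, y, z axes, in that order (R = Rz(yaw) Ry(pitch) Rx(roll)).
In Python, from workcell import monitor, eyes, ctrl gives the robot as it stands. The module is installed in compiled form; this text tells all that it offers.
- The arm moves only by the tool step_arm, never from a script. Its argument "targets" is a list of rows, each an object with "offset": the shift along the tool's x, y, z as a fraction of full scale, a list of three; "turn": the turn, a rotation vector about the tool's x, y, z as a fraction of full scale, a list of three; "fingers": the opening, from 0 (shut) to 1 (fully open). In form: [{"offset": [tx, ty, tz], "turn": [wx, wy, wz], "fingers": fingers}, ...]. A call has exactly 8 rows; each row shifts and turns the commanded pose from where the row before left it, along the tool's axes as they then stand; what a row does not reach is not made up. Full scale, the value 1, is 60 mm for a shift and 120 degrees for a turn. A row lasts 1/8 s, in which the tool goes at most 62.5 mm and 10.7 degrees, less where a joint would pass 70% of its speed; a pose out of reach is approached as far as the arm can. A call with a number of a shift or a turn outside -1 to 1 is refused whole. A call with a gripper value outside its range is refused whole. The fingers move at their own pace and stop on an object; "grip_force" is the grip in N (left out, the last holds). Time passes only in rows, so rows that do not move let the fingers close, or fill a call up. It gives the time, the measured TCP pose, the force, the opening and the grip force at its end, in the units of the state.
- monitor.get_obs(): the state, without advancing time (a new reading comes with each control period).
- eyes.read_camera(name): name is "side" or "top"; returns a dict with "color" (384x512x3 uint8, blue, green, red), "camera_matrix" (3x3 intrinsics, pixels), "R" (3x3) and "t" (3): a world point X has camera coordinates R X + t. Camera axes: x right, y down, z forward; pixel columns grow to the right and rows downward; lengths in m; the calibration is good to about 2 mm. A picture is of the moment at which its call begins. There is no depth.
- ctrl.finish_job(): hands the job in; it is judged then, once.
The state is a dict: "clock": time; "qpos": joint angles; "joint_velocities": joint speeds; "effort": joint torques, N m; "position": TCP position; "orientation": TCP orientation; "ft_force": force on the tool from outside, world axes, zero at the start; "wrist_torque": the same for the moment, N m; "finger_gap": finger opening in m; "gripper_force": force on a finger pad.
Only numpy, scipy, OpenCV 4.12 (cv2) and the standard library are available. Lean on these libraries where they do the work, as an engineer would, in place of code of your own. Each camera call takes 0.05 s, during which the arm holds its last target. There are 200 camera calls.

TASK

Press the release pad of the spring feeder fully down with one finger while the other finger waits across the lane, so that the tin which springs forward is caught part-way along the lane, upright, before it runs off the open end. Finish holding: one finger keeps the pad down and the other still stops the tin. Do not grasp, lift or tip the tin, and leave the things around alone.

Things in the scene. Friction and masses are not known exactly. Their poses are not given: they have to be found in the camera images.
- feeder: spring feeder for tins, fixed on the table: a level aluminium lane 225 mm long, 88 wide, open above. Origin on the table under the tin's axis at the start; the open end lies toward -x (150 mm off), the back toward +x (75 mm), z up. Lane floor 8 mm above the table; side rails 4 mm thick, tops at 19 mm, inner faces at y = +-40.5 mm. Lane in front of the stop bar is empty
- pusher (a joint): travel of the sprung grey plate behind the tin, 0 at the start to 0.12 m, toward the open end. It pushes the tin with about 5.5 N at 0, falling to 2.5 N at 0.12. Once the stop bar sinks it drives the tin along at about 0.4 m/s at once; with nothing in its way the tin runs off the open end
- tin: short round tin, upright in the lane, 75 mm across, 58 mm tall, about 0.25 kg; origin at the centre of its underside, z up; its yaw means nothing
- stop (a point): middle of the low steel stop bar that holds the tin back: at feeder x = -41 mm, its top 6 mm above the lane floor (point on the lane floor). It lies across the lane and moves down with the release pad
- pad_top (a point): centre of the top face of the grey ribbed release pad, 36 mm along the lane by 26 across, on a black housing beside the lane: at feeder x = -90 mm, y = +62.5 mm, 50 mm above the table at rest, 40 when fully down. The middle of the lane is 62.5 mm to its side (toward feeder -y)
- release_pad (a joint): how far the release pad is pressed: 0 at rest, 0.010 m fully down; sprung, about 3 N to start and 4.5 N fully down; the stop bar moves with it and frees the tin at about 0.006 m
- lane_end (a point): middle of the lane's open end, on the lane floor, 8 mm above the table
- deli_oats: bystander, to be left alone: deli pot with lid, 104 mm across, 81 tall; origin at the centre of its underside
- portion_cups_b: bystander, to be left alone: short stack of clear portion cups, 56 mm across, 64 tall; origin at the centre of its underside
- mill_1: bystander, to be left alone: small shaker with a domed cap, 44 mm across, 90 tall; origin at the centre of its underside
- portion_cups_a: bystander, to be left alone: taller stack of clear portion cups, 62 mm across, 93 tall; origin at the centre of its underside
- bottle_1: bystander, to be left alone: sauce bottle, 44x69 mm, 173 tall; origin at the centre of its underside
Mind the look-alikes: they are no part of the job. Leave any orange look-alike of the tin alone.

How it is judged:
By the outcome, as a careful person would: the job done as asked, in the order asked, and still so for the second after the job is handed in, while the arm keeps its last pose, push and grip.
It also fails if it takes over 32 s, if anything falls off the work surface, if the arm or the gripper's body presses on something with over 40 N, if the wrist force passes 120 N, or if a joint passes its speed limit or range.

## Working session

There is one attempt and no reset: what is moved stays moved. The work goes in short steps, Python scripts to look and compute and a tool call to move; the robot and the scene stay as the last step left them, time stands still between calls to the robot, and variables do not carry over. Pictures are saved under pics/ and viewed, at most 10 in all, crops included, and the job is handed in when it is done.

Besides the shell and the picture viewer there is one more tool, called after ">>>" as name(argument=value, ...), one argument or row to a line, values as JSON. step_arm: Moves the arm, as the interface text tells. Shift numbers are shares of 60 mm and turn numbers shares of 120 degrees, none past 1 either way. Its arguments: {"type":"object","properties":{"targets":{"type":"array"},"grip_force":{"type":"number"}},"required":["targets"]}

```bash
mkdir -p pics; python3 - <<'E'
from workcell import monitor, eyes
import cv2,numpy as np
np.set_printoptions(precision=4,suppress=True)
o=monitor.get_obs();print({k:o[k] for k in("clock","position","orientation","finger_gap","ft_force")})
for n in("side","top"):
    c=eyes.read_camera(n);cv2.imwrite(f"pics/{n}0.png",c["color"]);np.savez(f"pics/{n}0.npz",**c)
    print(n,c["camera_matrix"],c["R"],c["t"],-c["R"].T@c["t"])
E
```

```text
{'clock': 0.0, 'position': array([0.1989, 0.5389, 0.2304]), 'orientation': array([-3.1398, -0.0004,  2.7878]), 'finger_gap': 0.08521684807572329, 'ft_force': array([-0.7617, -0.484 , -0.3973])}
side [[433.7925   0.     249.5397]
 [  0.     433.7925 191.0855]
 [  0.       0.       1.    ]] [[ 0.9839  0.1788  0.0016]
 [ 0.1282 -0.6989 -0.7037]
 [-0.1247  0.6925 -0.7105]] [-0.5505  0.0554  1.0868] [ 0.67   -0.6155  0.8121]
top [[367.1592   0.     258.947 ]
 [  0.     367.1592 188.9629]
 [  0.       0.       1.    ]] [[ 0.0575 -0.9983  0.0043]
 [-0.9739 -0.0571 -0.2198]
 [ 0.2197  0.0084 -0.9755]] [0.0748 0.5526 0.8116] [0.3556 0.0994 0.9128]
```

View pics/top0.png

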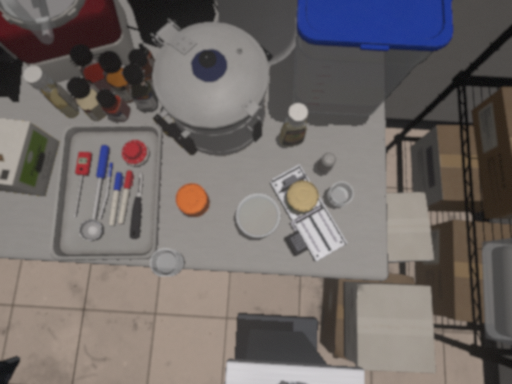

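View pics/side0.png

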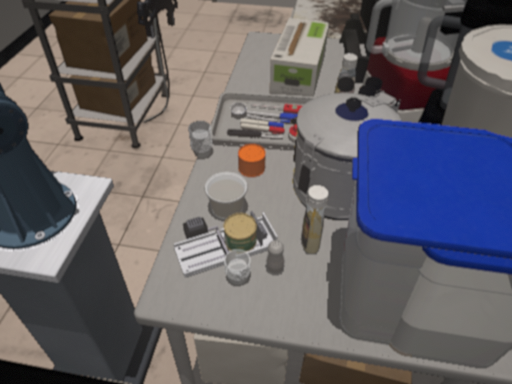

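The top view shows the feeder at about (310,215). The tin with the tan lid is at (302,196), the pad on its black housing at (296,242), and the open end at about (328,250). Candidates for the tin are the tan-lidded one in the lane at (302,196), the orange look-alike at (192,200), the deli pot at (258,216), the red lid at (135,152) and the cups at (339,194). I choose the tan-lidded one because it sits in the lane, and will check it in a close crop.

```bash
python3 - <<'E'
import cv2,numpy as np
t=cv2.imread("pics/top0.png")[155:270,225:365];s=cv2.imread("pics/side0.png")[180:290,165:290]
a=cv2.resize(t,None,fx=4,fy=4,interpolation=cv2.INTER_CUBIC);b=cv2.resize(s,None,fx=4,fy=4,interpolation=cv2.INTER_CUBIC)
cv2.imwrite("pics/topc.png",a);cv2.imwrite("pics/sidec.png",b)
E
```

```text
(no output)
```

View pics/topc.png

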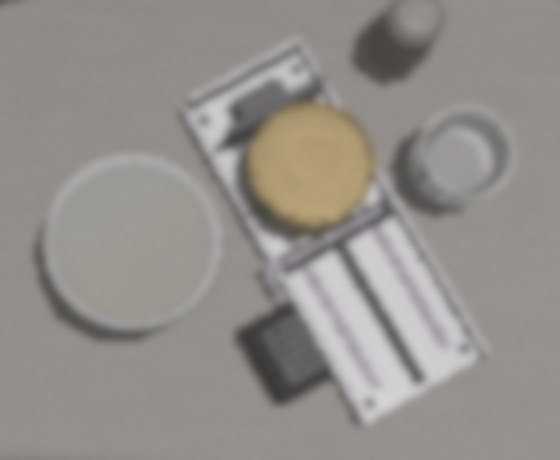

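View pics/sidec.png

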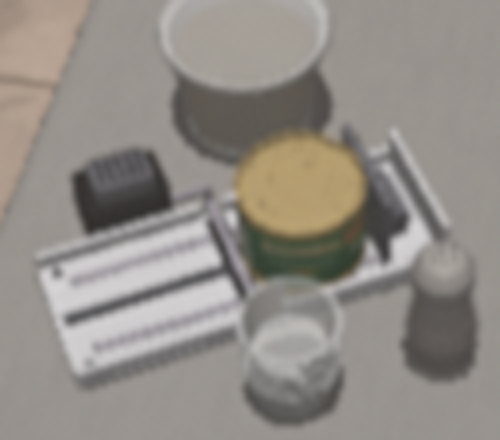

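The crops confirm it: the tan lid with the green side stands upright in the lane behind the dark stop bar. The pad's ribbed top is at about (299,240) in the top view and (195,223) in the side view.

```bash
cat > h.py <<'E'
import cv2,numpy as np
np.set_printoptions(precision=4,suppress=True)
C={n:dict(np.load(f"pics/{n}0.npz")) for n in("side","top")}
def ray(n,p):
    c=C[n];d=c["R"].T@np.linalg.inv(c["camera_matrix"])@[p[0],p[1],1.];return -c["R"].T@c["t"],d/np.linalg.norm(d)
def onz(n,p,z):
    o,d=ray(n,p);return o+d*(z-o[2])/d[2]
def tri(ps,pt):
    (a,u),(b,v)=ray("side",ps),ray("top",pt)
    k=np.linalg.lstsq(np.c_[u,-v],b-a,rcond=None)[0];p,q=a+k[0]*u,b+k[1]*v
    return (p+q)/2,np.linalg.norm(p-q)
def proj(n,X):
    c=C[n];x=c["camera_matrix"]@(c["R"]@X+c["t"]);return x[:2]/x[2]
E
python3 - <<'E'
from h import *
T=lambda u,v:((u+.5)/4-.5+225,(v+.5)/4-.5+155); S=lambda u,v:((u+.5)/4-.5+165,(v+.5)/4-.5+180)
e={}
for n,(x,y,w,h) in {"side":(215,205,50,50),"top":(275,170,60,50)}.items():
    im=C[n]["color"][y:y+h,x:x+w];hsv=cv2.cvtColor(im,cv2.COLOR_BGR2HSV)
    m=cv2.inRange(hsv,(14,70,95),(28,255,255));k=max(cv2.findContours(m,0,1)[0],key=cv2.contourArea)
    E=cv2.fitEllipse(cv2.convexHull(k));e[n]=(E[0][0]+x,E[0][1]+y);print(n,e[n],E[1],cv2.contourArea(k))
p,g=tri(e["side"],e["top"]);print("tin top",p,g)
print("pad",tri(S(118,172),T(299,340)))
# lane corners
for nm,s,t in(("open +y",(40,258),(362,425)),("open -y",(82,380),(487,352)),("back +y",(258,150),(187,105)),("back -y",(450,225),(300,40))):
    print(nm,onz("top",T(*t),.019)[:2],onz("side",S(*s),.019)[:2])
E
```

```text
side (239.73337936401367, 225.92552947998047) (26.87242317199707, 32.88017654418945) 659.0
top (302.0030879974365, 195.85607719421387) (30.04995346069336, 30.627304077148438) 692.5
tin top [0.5364 0.0039 0.0609] 0.00048167120952592274
pad (array([0.4316, 0.0044, 0.0504]), np.float64(0.0056579128448890105))
open +y [ 0.3887 -0.0371] [ 0.3924 -0.042 ]
open -y [ 0.4364 -0.1116] [ 0.4394 -0.1175]
back +y [0.5794 0.0772] [0.498 0.061]
back -y [0.626  0.0078] [0.6205 0.0243]
```

```bash
python3 - <<'E'
from h import *
im=C["top"]["color"];hsv=cv2.cvtColor(im,cv2.COLOR_BGR2HSV)
# dark housing / pad in both views
for n,(x,y,w,h) in {"top":(280,226,32,34),"side":(180,214,30,28)}.items():
    g=cv2.cvtColor(C[n]["color"],cv2.COLOR_BGR2GRAY)[y:y+h,x:x+w]
    G=cv2.resize(g,None,fx=9,fy=9,interpolation=cv2.INTER_CUBIC);cv2.imwrite(f"pics/{n}_pad.png",G)
a,b=cv2.imread("pics/top_pad.png"),cv2.imread("pics/side_pad.png")
H=max(a.shape[0],b.shape[0]);pad=lambda i:cv2.copyMakeBorder(i,0,H-i.shape[0],0,5,0)
o=np.hstack([pad(a),pad(b)]);o=cv2.convertScaleAbs(o,alpha=1.8);cv2.imwrite("pics/padboth.png",o);print(o.shape)
u=np.array([np.cos(.553),np.sin(.553)]);v=np.array([-u[1],u[0]]);O=np.array([.539,.0035])
F=lambda x,y,z:np.r_[O+x*u+y*v,z]
for q in((-.072,.0755),(-.108,.0755),(-.072,.0495),(-.108,.0495),(-.09,.0625)):
    print(q,(proj("top",F(*q,.05))-[280,226])*9+4,(proj("side",F(*q,.05))-[180,214])*9+4)
E
```

```text
(306, 568, 3)
(-0.072, 0.0755) [ 85.1287 106.2637] [192.2367  10.564 ]
(-0.108, 0.0755) [153.666  229.6262] [58.3907 48.495 ]
(-0.072, 0.0495) [171.9219  58.7035] [221.7884  81.3625]
(-0.108, 0.0495) [240.9329 181.277 ] [ 85.9198 120.6077]
(-0.09, 0.0625) [162.8456 143.6812] [139.7743  64.8653]
```

View pics/padboth.png

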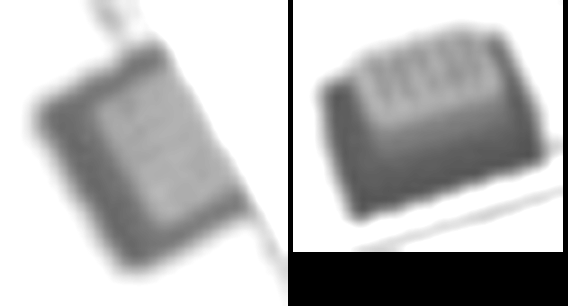

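The ribbed pad top is centred at about (298.5,242.5) in the top view and (195.3,222.3) in the side view. This agrees with the feeder frame (origin ≈ (0.5385, 0.002), yaw 0.553) to about 2 mm, and the heights (tin top 61 mm, pad 50 mm) match the text. Next I turn the tool so the fingers lie across the lane.

>>> step_arm(
  targets=[
    {"offset": [0, 0, 0], "turn": [0, 0, 0.08], "fingers": 0.565},
    {"offset": [0, 0, 0], "turn": [0, 0, 0.08], "fingers": 0.565},
    {"offset": [0, 0, 0], "turn": [0, 0, 0.08], "fingers": 0.565},
    {"offset": [0, 0, 0], "turn": [0, 0, 0.08], "fingers": 0.565},
    {"offset": [0, 0, 0], "turn": [0, 0, 0.08], "fingers": 0.565},
    {"offset": [0, 0, 0], "turn": [0, 0, 0.08], "fingers": 0.565},
    {"offset": [0, 0, 0], "turn": [0, 0, 0.08], "fingers": 0.565},
    {"offset": [0, 0, 0], "turn": [0, 0, 0.08], "fingers": 0.565},
  ],
)

```text
clock: 1.1
position: [0.199, 0.5391, 0.2307]
orientation: [-3.141, 0.001, 1.442]
ft_force: [0.1, 0.5, -0.8]
finger_gap: 0.0484
gripper_force: 0.0
```

>>> step_arm(
  targets=[
    {"offset": [0, 0, 0], "turn": [0, 0, 0.0535], "fingers": 0.565},
    {"offset": [0, 0, 0], "turn": [0, 0, 0.0535], "fingers": 0.565},
    {"offset": [0, 0, 0], "turn": [0, 0, 0.0535], "fingers": 0.565},
    {"offset": [0, 0, 0], "turn": [0, 0, 0.0535], "fingers": 0.565},
    {"offset": [0, 0, 0], "turn": [0, 0, 0.0535], "fingers": 0.565},
    {"offset": [0, 0, 0], "turn": [0, 0, 0.0535], "fingers": 0.565},
    {"offset": [0, 0, 0], "turn": [0, 0, 0.0535], "fingers": 0.565},
    {"offset": [0, 0, 0], "turn": [0, 0, 0.0535], "fingers": 0.565},
  ],
)

```text
clock: 2.1
position: [0.199, 0.5391, 0.2307]
orientation: [3.141, 0.001, 0.547]
ft_force: [-0.1, -1.1, -0.5]
finger_gap: 0.0483
gripper_force: 0.0
```

>>> step_arm(
  targets=[
    {"offset": [-0.08, 0.62, 0], "turn": [0, 0, 0], "fingers": 0.565},
    {"offset": [-0.08, 0.62, 0], "turn": [0, 0, 0], "fingers": 0.565},
    {"offset": [-0.08, 0.62, 0], "turn": [0, 0, 0], "fingers": 0.565},
    {"offset": [-0.08, 0.62, 0], "turn": [0, 0, 0], "fingers": 0.565},
    {"offset": [-0.08, 0.62, 0], "turn": [0, 0, 0], "fingers": 0.565},
    {"offset": [-0.08, 0.62, 0], "turn": [0, 0, 0], "fingers": 0.565},
    {"offset": [-0.08, 0.62, 0], "turn": [0, 0, 0], "fingers": 0.565},
    {"offset": [-0.08, 0.62, 0], "turn": [0, 0, 0], "fingers": 0.565},
  ],
)

```text
clock: 3.1
position: [0.3224, 0.2646, 0.231]
orientation: [-3.142, 0.0, 0.551]
ft_force: [0.5, 0.1, -0.4]
finger_gap: 0.0484
gripper_force: 0.0
```

>>> step_arm(
  targets=[
    {"offset": [-0.092, 0.637, 0], "turn": [0, 0, 0], "fingers": 0.565},
    {"offset": [-0.092, 0.637, 0], "turn": [0, 0, 0], "fingers": 0.565},
    {"offset": [-0.092, 0.637, 0], "turn": [0, 0, 0], "fingers": 0.565},
    {"offset": [-0.092, 0.637, 0], "turn": [0, 0, 0], "fingers": 0.565},
    {"offset": [-0.092, 0.637, 0], "turn": [0, 0, 0], "fingers": 0.565},
    {"offset": [-0.092, 0.637, 0], "turn": [0, 0, 0], "fingers": 0.565},
    {"offset": [-0.092, 0.637, 0], "turn": [0, 0, 0], "fingers": 0.565},
    {"offset": [-0.092, 0.637, 0], "turn": [0, 0, 0], "fingers": 0.565},
  ],
)

```text
clock: 4.1
position: [0.4449, -0.0191, 0.231]
orientation: [-3.141, 0.0, 0.551]
ft_force: [1.1, 0.5, -0.4]
finger_gap: 0.0482
gripper_force: 0.0
```

>>> step_arm(
  targets=[
    {"offset": [0, 0, 0.3], "turn": [0, 0, 0], "fingers": 0.565},
    {"offset": [0, 0, 0.3], "turn": [0, 0, 0], "fingers": 0.565},
    {"offset": [0, 0, 0.3], "turn": [0, 0, 0], "fingers": 0.565},
    {"offset": [0, 0, 0.3], "turn": [0, 0, 0], "fingers": 0.565},
    {"offset": [0, 0, 0.3], "turn": [0, 0, 0], "fingers": 0.565},
    {"offset": [0, 0, 0.3], "turn": [0, 0, 0], "fingers": 0.565},
    {"offset": [0, 0, 0.3], "turn": [0, 0, 0], "fingers": 0.565},
    {"offset": [0, 0, 0.3], "turn": [0, 0, 0], "fingers": 0.565},
  ],
)

```text
clock: 5.1
position: [0.4444, -0.0178, 0.0864]
orientation: [-3.141, 0.0, 0.551]
ft_force: [-0.7, 0.1, 0.6]
finger_gap: 0.0483
gripper_force: 0.0
```

```bash
python3 - <<'E'
from workcell import monitor, eyes
from h import *
o=monitor.get_obs();print(o["position"],o["orientation"],o["finger_gap"],o["ft_force"])
r=[]
for n,(x,y) in {"side":(165,175),"top":(250,160)}.items():
    c=eyes.read_camera(n)["color"];cv2.imwrite(f"pics/{n}1.png",c);r.append(cv2.resize(c[y:y+100,x:x+100],None,fx=4,fy=4,interpolation=cv2.INTER_CUBIC))
cv2.imwrite("pics/above.png",np.hstack(r))
E
```

```text
[ 0.4444 -0.0178  0.0864] [-3.1411  0.0004  0.551 ] 0.04826622948232591 [-0.7294  0.0874  0.5651]
```

View pics/above.png

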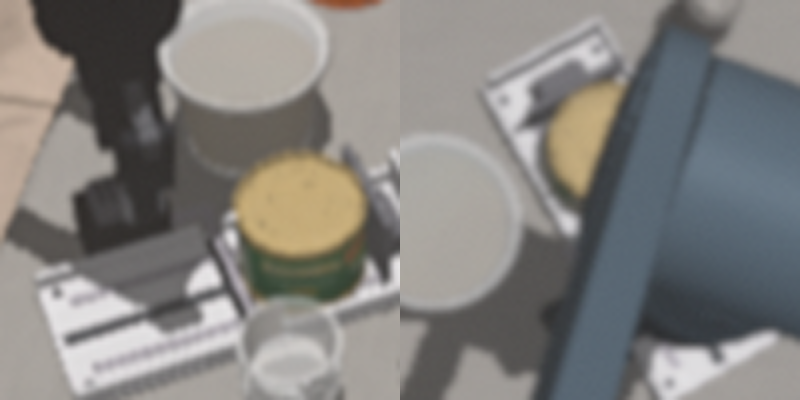

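Seen from the side, a finger tip is at about crop (145,240) and the arm hides the top view. I will compare the projected fingertip positions with the image.

```bash
python3 - <<'E'
from h import *
P=np.array([.4444,-.0178]);u=np.array([np.cos(.551),np.sin(.551)]);v=np.array([-u[1],u[0]])
for nm,s in(("lane",-1),("pad",1)):
  for dx in(-.011,.011):
    for e in(.024,.0385):
      print(nm,dx,e,*[((proj("side",np.r_[P+dx*u+s*e*v,z])-[165,175])*4).round() for z in(.0864,.092)])
c=cv2.imread("pics/side1.png")[185:255,170:230];cv2.imwrite("pics/fing.png",cv2.resize(cv2.convertScaleAbs(c,alpha=2.2),None,fx=8,fy=8,interpolation=cv2.INTER_CUBIC))
E
```

```text
lane -0.011 0.024 [120. 217.] [120. 211.]
lane -0.011 0.0385 [128. 237.] [127. 230.]
lane 0.011 0.024 [159. 206.] [159. 199.]
lane 0.011 0.0385 [167. 225.] [167. 219.]
pad -0.011 0.024 [ 96. 155.] [ 95. 149.]
pad -0.011 0.0385 [ 89. 138.] [ 88. 131.]
pad 0.011 0.024 [134. 145.] [133. 138.]
pad 0.011 0.0385 [127. 127.] [126. 120.]
```

View pics/fing.png

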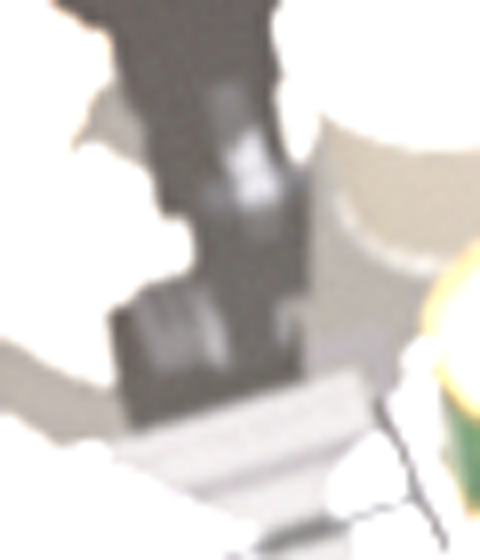

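The finger tip in the image agrees with the predicted lane finger, with the tip about 4 mm above the TCP. I descend to just above the pad.

>>> step_arm(
  targets=[
    {"offset": [0, 0.02, 0.08], "turn": [0, 0, 0], "fingers": 0.565},
    {"offset": [0, 0, 0.08], "turn": [0, 0, 0], "fingers": 0.565},
    {"offset": [0, 0, 0.08], "turn": [0, 0, 0], "fingers": 0.565},
    {"offset": [0, 0, 0.08], "turn": [0, 0, 0], "fingers": 0.565},
    {"offset": [0, 0, 0.08], "turn": [0, 0, 0], "fingers": 0.565},
    {"offset": [0, 0, 0.08], "turn": [0, 0, 0], "fingers": 0.565},
    {"offset": [0, 0, 0.08], "turn": [0, 0, 0], "fingers": 0.565},
    {"offset": [0, 0, 0], "turn": [0, 0, 0], "fingers": 0.565},
  ],
)

```text
clock: 6.2
position: [0.445, -0.0188, 0.0532]
orientation: [-3.141, 0.001, 0.551]
ft_force: [0.2, -0.8, -1.2]
finger_gap: 0.0481
gripper_force: 0.0
```

>>> step_arm(
  targets=[
    {"offset": [0, 0, 0.04], "turn": [0, 0, 0], "fingers": 0.565},
    {"offset": [0, 0, 0.04], "turn": [0, 0, 0], "fingers": 0.565},
    {"offset": [0, 0, 0.04], "turn": [0, 0, 0], "fingers": 0.565},
    {"offset": [0, 0, 0.04], "turn": [0, 0, 0], "fingers": 0.565},
    {"offset": [0, 0, 0.04], "turn": [0, 0, 0], "fingers": 0.565},
    {"offset": [0, 0, 0.04], "turn": [0, 0, 0], "fingers": 0.565},
    {"offset": [0, 0, 0.04], "turn": [0, 0, 0], "fingers": 0.565},
    {"offset": [0, 0, 0], "turn": [0, 0, 0], "fingers": 0.565},
  ],
)

```text
clock: 7.2
position: [0.4452, -0.0191, 0.0371]
orientation: [-3.141, 0.001, 0.551]
ft_force: [-2.7, -1.0, 8.4]
finger_gap: 0.0483
gripper_force: 6.4
```

>>> step_arm(
  targets=[
    {"offset": [0, 0, 0.015], "turn": [0, 0, 0], "fingers": 0.565},
    {"offset": [0, 0, 0.01], "turn": [0, 0, 0], "fingers": 0.565},
    {"offset": [0, 0, 0], "turn": [0, 0, 0], "fingers": 0.565},
    {"offset": [0, 0, 0], "turn": [0, 0, 0], "fingers": 0.565},
    {"offset": [0, 0, 0], "turn": [0, 0, 0], "fingers": 0.565},
    {"offset": [0, 0, 0], "turn": [0, 0, 0], "fingers": 0.565},
    {"offset": [0, 0, 0], "turn": [0, 0, 0], "fingers": 0.565},
    {"offset": [0, 0, 0], "turn": [0, 0, 0], "fingers": 0.565},
  ],
)

```text
clock: 8.2
position: [0.4452, -0.0191, 0.0367]
orientation: [-3.141, 0.001, 0.551]
ft_force: [-9.3, -0.5, 22.1]
finger_gap: 0.0483
gripper_force: 13.1
```

```bash
python3 - <<'E'
from workcell import monitor, eyes
from h import *
o=monitor.get_obs();print(o["position"],o["ft_force"],o["wrist_torque"],o["gripper_force"],o["clock"])
c=eyes.read_camera("side")["color"][180:290,160:290];cv2.imwrite("pics/caught.png",cv2.resize(cv2.convertScaleAbs(c,alpha=1.3),None,fx=5,fy=5,interpolation=cv2.INTER_CUBIC))
E
```

```text
[ 0.4452 -0.0191  0.0367] [-9.3123 -0.5109 22.1126] [ 0.4447  1.7435 -0.0303] 13.086605281569064 8.2
```

View pics/caught.png

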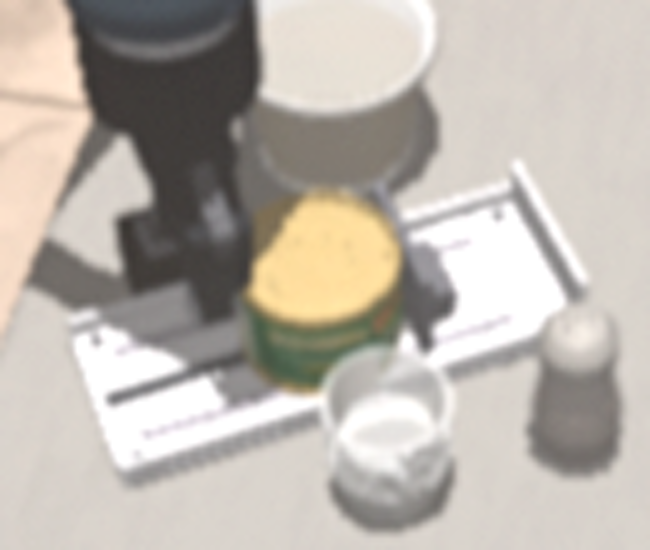

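The tin has sprung forward and stands upright against the lane finger at about (240,238), with the plate behind it. The force rose from 8 to 22 N over 0.4 mm, so the pad is at its bottom stop.

```bash
python3 -c "
from workcell import ctrl
print(ctrl.finish_job())"
```

```text
the job is handed in; nothing more can be done
None
```

The job is handed in at about 8 s: one finger holds the release pad at its bottom stop, and the other holds the tin upright part-way along the lane; the nearby things in the last view stand where they did.

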